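# Balance the centrifuge rotor

### The job

The six-bucket rotor already holds a tall tube, a white bottle and a short vial. Balance it for the spin: directly across the rotor from each of them, stand another container of the same kind in the empty bucket - the loose tube and the loose white bottle from the bench, and the front vial of the sloped lane, so that the two behind it roll down to the stop and stay in the lane. Lower each one upright right to the bottom of its bucket before letting go, and leave the three that are already loaded where they are.

Things in the scene. Friction and masses are not known exactly. Their poses are not given: they have to be found in the camera images.
- rotor: bare aluminium centrifuge rotor on a grey stand, fixed, 214 mm across, centre knob 94 mm high. Origin on its axis at bench height, z up, any yaw. Six upright round buckets on an 80 mm radius at 0, 60 .. 300 degrees from its x axis; bore 38 mm wide (mouth 45 mm); mouth 82 mm, flat bottom 46 mm above the bench. Every other bucket is loaded; straight across from each of these is an empty one
- lane: sloped aluminium channel, fixed, floor of free white rollers. Origin at bench height below the front vial's seat; x points up the lane, away from the stop. Roller tops rise 9 degrees along +x, 34 mm above the bench at the origin. Channel 31 mm wide; side walls 22, stop 34 mm above the rollers. Two wires just over the caps behind the front vial hold the rest upright; they roll down by themselves
- tube_in: tall clear screw-cap tube already in the rotor: 28 mm across, 116 mm high, cap 34 mm across above 103 mm. Origin at the centre of its underside, z along its axis
- bottle_in: white plastic sample bottle already in the rotor: 28 mm across, 84 mm high, straight up to 66 mm, above it a white 26 mm cap. Origin at the centre of its underside, z along its axis
- vial_in: short brown vial already in the rotor: 28 mm across up to 50 mm, above it a black 24 mm cap, 62 mm high in all. Origin at the centre of its underside, z along its axis
- tube_out: tall clear screw-cap tube standing on the bench, same as tube_in, 0.06 kg. Origin at the centre of its underside, z along its axis
- bottle_out: white plastic sample bottle standing on the bench, same as bottle_in, 0.035 kg. Origin at the centre of its underside, z along its axis
- vial_a: front (lowest) vial in the lane, against the stop, same as vial_in, 0.08 kg, square to the rollers and so leaning 9 degrees. Origin at the centre of its underside, z along its axis
- vial_b: second vial in the lane, touching the first, otherwise the same
- vial_c: third (highest) vial in the lane, touching the second, otherwise the same

How it is judged:
By the outcome, as a careful person would: the job done as asked, in the order asked, and still so for the second after the job is handed in, with the robot touching nothing.
It also fails if it takes over 74 s, if anything falls off the work surface, if the arm or the gripper's body presses on something with over 40 N, if the wrist force passes 120 N, or if a joint passes its speed limit or range.

### The arm

A 6-joint arm with a two-finger parallel gripper is mounted at the origin on a cart in front of the work surface, level with it; the furniture and walls round the work are solid. World frame = base frame: x ahead of the robot, y to its left, z up, the work surface at z = 0. Lengths are in m, angles in rad, forces in N, time in s.
With the tool pointing down it reaches from about 0.3 to 0.775 m from the base axis. Payload 14.6 kg.
Tool frame: the origin (TCP) lies midway between the tips of the shut fingers; the grasp point (between the pads) lies env.grasp_offset behind it (env.grasp_offset is the distance from the TCP to the grasp point, in m); z points along the fingers, y is the line along which they close (so a half turn about z gives the same grasp; the last joint's range is limited). The gripper opens to 94 mm and grips with 3 to 60 N. Pads are 16 mm wide; open, the fingers measure 119 mm over their backs; the gripper's body (75 mm by 177 mm) begins 78 mm behind the grasp point.
Start: joints at [-1.36, 0.3, 1.521, -0, 1.321, -0.067], TCP at [0.151, -0.529, 0.205] pointing down, gripper open.
Joint ranges: [-3.03, 3.03], [-0.79, 2.21], [0.23, 2.52], [-1.04, 4.18], [0, 3.07], [-2.55, 2.55]. Speed limits (rad/s): [2.22, 2.22, 2.57, 3.14, 3.14, 3.14].

### API

Orientations are given as [roll, pitch, yaw] about the fixed x, y, z axes, in that order (R = Rz(yaw) Ry(pitch) Rx(roll)).
In Python, from station import env gives the robot as it stands. The module is installed in compiled form; this text tells all that it offers.
- The arm moves only by the tool servo_tool, never from a script. Its argument "commands" is one flat list of numbers, 7 for each row, row after row: the shift along the tool's x, y, z each as a share of 500 mm, from -1 to 1, then the turn, a rotation vector about the tool's x, y, z each as a share of 180 degrees, from -1 to 1, then the closure, from 0 (fully open) to 1 (shut). A call has 1 to 8 rows; each row shifts and turns the commanded pose from where the row before left it, along the tool's axes as they then stand; what a row does not reach is not made up. A row lasts 1/8 s, in which the tool goes at most 62.5 mm and 10.7 degrees, less where a joint would pass 70% of its speed; a pose out of reach is approached as far as the arm can. A call with a number of a shift or a turn outside -1 to 1 is refused whole. A call with a gripper value outside its range is refused whole. The fingers move at their own pace and stop on an object; "squeeze" is the grip in N (left out, the last holds). Time passes only in rows, so rows that do not move let the fingers close. It gives the time, the measured TCP pose, the force, the opening and the grip force at its end, in the units of the state.
- env.sense(): the state, without advancing time (a new reading comes with each control period).
- env.camera(name): name is "side" or "top"; returns a dict with "image" (420x560x3 uint8, red, green, blue), "vfov" (degrees; the focal length in pixels is half the picture's height over the tangent of half this angle, whatever the lens; pixels are square), "cx", "cy" (the principal point, pixels), "rvec" (rotation vector, rad) and "tvec" (3), from world to camera coordinates, as OpenCV has them. Camera axes: x right, y down, z forward; pixel columns grow to the right and rows downward; lengths in m; the calibration is good to about 2 mm. A picture is of the moment at which its call begins. There is no depth.
- env.sign_off(): hands the job in; it is judged then, once.
Trained networks look in a picture, given as the dict that the camera call returned (one of the last four; its "shot" number tells which), for a name from the list of things; names that differ only in an ending like _2 or _b are one class to them, and where a whole thing is asked for, a point or a joint stands for the part that bears it (a point fixed in the world has none). Each returns a list of dicts, best first, with "score" (0 to 1); they miss things now and then, are a little off and sometimes report something else, mostly with a low value. They report only what shows in the picture. A call takes as long as a camera call.
- env.boxes_of(picture, thing): "at" ([x, y, z] in m, in world coordinates, good to about 4 mm: the middle of the surface that is visible of it).
- env.landmark_of(picture, thing): "at" ([x, y, z] in m, in world coordinates, good to about 4 mm: a listed point, or the origin of a listed thing).
The state is a dict: "time": time; "qpos": joint angles; "dq": joint speeds; "joint_efforts": joint torques, N m; "tool_pos": TCP position; "tcp_rot": TCP orientation; "wrist_force": force on the tool from outside, world axes, zero at the start; "torque": the same for the moment, N m; "grip_width": finger opening in m; "finger_force": force on a finger pad.
Only numpy, scipy, OpenCV 4.12 (cv2) and the standard library are available. Lean on these libraries where they do the work, as an engineer would, in place of code of your own. Each camera call takes 0.05 s, during which the arm holds its last target. There are 200 camera calls.

## Working session

There is one attempt and no reset: what is moved stays moved. The work goes in short steps, Python scripts to look and compute and a tool call to move; the robot and the scene stay as the last step left them, time stands still between calls to the robot, and variables do not carry over. Pictures are saved under pics/ and viewed, at most 14 in all, crops included, and the job is handed in when it is done.

Besides the shell and the picture viewer there is one more tool, called after "Request:" as name(argument=value, ...) on one line, values as JSON. servo_tool: Moves the arm, as the interface text tells. Shift numbers are shares of 500 mm and turn numbers shares of 180 degrees, none past 1 either way. Its arguments: {"type":"object","properties":{"commands":{"type":"array"},"squeeze":{"type":"number"}},"required":["commands"]}

```bash
mkdir -p pics
cat > h.py <<'E'
import numpy as np, cv2
from station import env
def P(d):
    f=d["image"].shape[0]/2/np.tan(np.radians(d["vfov"])/2)
    K=np.array([[f,0,d["cx"]],[0,f,d["cy"]],[0,0,1]]); R=cv2.Rodrigues(np.array(d["rvec"],float))[0]
    return K@np.c_[R,np.array(d["tvec"],float)]
def proj(d,p):
    q=P(d)@np.r_[p,1]; return q[:2]/q[2]
def tri(d1,u1,d2,u2):
    X=cv2.triangulatePoints(P(d1),P(d2),np.array(u1,float).reshape(2,1),np.array(u2,float).reshape(2,1)); return (X[:3]/X[3]).ravel()
def onz(d,u,z):
    M=P(d); A=np.c_[M[:,0],M[:,1],M[:,2]*z+M[:,3]]; x=np.linalg.solve(A,[u[0],u[1],1]); return x[:2]/x[2]
def save(d,n,crop=None,s=1):
    im=d["image"][:,:,::-1]
    if crop: x0,y0,x1,y1=crop; im=im[y0:y1,x0:x1]
    cv2.imwrite("pics/"+n,cv2.resize(im,None,fx=s,fy=s,interpolation=cv2.INTER_CUBIC))
E
python3 - <<'E'
from h import *
np.set_printoptions(precision=4,suppress=True)
for c in ["side","top"]:
    d=env.camera(c); save(d,c+"0.png",s=1.4)
    print(c,d["vfov"],d["tvec"],"pos",-cv2.Rodrigues(np.array(d["rvec"]))[0].T@np.array(d["tvec"]))
    for n in ["rotor","lane","tube_in","bottle_in","vial_in","tube_out","bottle_out","vial_a"]:
        for k in ("landmark_of","boxes_of"):
            print(n,k,[(round(r["score"],2),np.round(r["at"],3).tolist(),proj(d,r["at"]).round().tolist()) for r in getattr(env,k)(d,n)[:4]])
s=env.sense(); print(s, env.grasp_offset)
E
```

```text
side 49.38452190200615 [0.5049 0.1531 0.8476] pos [0.2056 0.8159 0.5374]
rotor landmark_of [(0.74, [0.575, 0.0, -0.001], [274.0, 225.0])]
rotor boxes_of [(0.57, [0.56, 0.04, 0.066], [273.0, 208.0])]
lane landmark_of [(0.57, [0.492, 0.295, -0.0], [247.0, 317.0]), (0.37, [0.543, 0.285, 0.041], [223.0, 286.0])]
lane boxes_of [(0.85, [0.568, 0.303, 0.045], [204.0, 287.0]), (0.55, [0.536, 0.298, 0.087], [221.0, 270.0])]
tube_in landmark_of [(0.95, [0.63, 0.056, 0.046], [240.0, 213.0])]
tube_in boxes_of [(0.71, [0.622, 0.07, 0.126], [239.0, 183.0])]
bottle_in landmark_of [(0.53, [0.501, 0.019, 0.047], [302.0, 217.0])]
bottle_in boxes_of [(0.82, [0.497, 0.027, 0.11], [303.0, 193.0]), (0.64, [0.592, -0.067, 0.09], [279.0, 176.0])]
vial_in landmark_of [(0.58, [0.595, -0.078, 0.043], [280.0, 192.0])]
vial_in boxes_of [(0.53, [0.592, -0.068, 0.09], [280.0, 176.0])]
tube_out landmark_of [(0.97, [0.592, -0.242, 0.0], [305.0, 181.0])]
tube_out boxes_of [(0.82, [0.586, -0.228, 0.065], [306.0, 162.0])]
bottle_out landmark_of [(0.69, [0.477, -0.206, 0.002], [342.0, 194.0]), (0.62, [0.493, 0.292, 0.00
[... 1714 characters left out ...]
), (0.69, [0.519, 0.288, 0.04], [156.0, 220.0]), (0.42, [0.543, 0.284, 0.042], [158.0, 209.0])]
vial_a boxes_of [(0.68, [0.486, 0.284, 0.09], [150.0, 231.0]), (0.54, [0.536, 0.277, 0.088], [155.0, 209.0])]
{'time': 1.7, 'qpos': array([-1.3596,  0.2999,  1.521 , -0.    ,  1.3207, -0.0666]), 'dq': array([ 0.0011,  0.0003,  0.0009, -0.0004, -0.0002,  0.0002]), 'joint_efforts': array([ -0.0001, -53.1658, -35.2916,   0.0709,   0.0213,  -0.    ]), 'tool_pos': array([ 0.1508, -0.5289,  0.2054]), 'tcp_rot': array([-3.1416,  0.    ,  0.2779]), 'wrist_force': array([-0.285 , -0.0465, -0.1378]), 'torque': array([ 0.0052, -0.0235,  0.0205]), 'finger_force': 0.0, 'grip_width': 0.09389361062907846} 0.0188
```

View pics/side0.png

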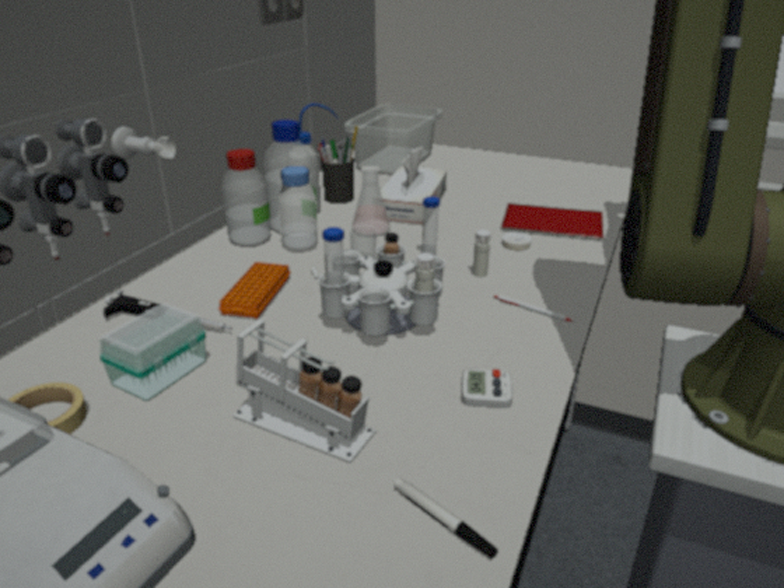

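View pics/top0.png

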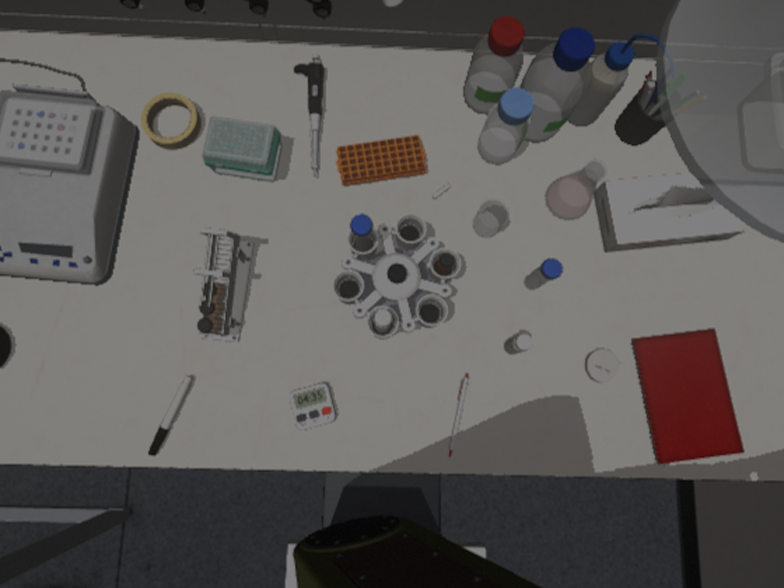

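The top view shows the loose tube cap at (551,268), the loose bottle at (522,342), the rotor knob at (397,273), and the front vial at (205,325). All of these are in pixels at 1.4x scale. Next I'll overlay the model on zoomed crops to check the fit, and locate the clutter.

```bash
cat > ov.py <<'E'
from h import *
C=np.array([0.5765,-0.001]); ph=np.radians(45.6); L=np.array([0.4915,0.287]); la=np.radians(-4)
def circ(c,z,r,ax=None):
    t=np.linspace(0,2*np.pi,60); p=np.c_[c[0]+r*np.cos(t),c[1]+r*np.sin(t),0*t+z]; return p
def draw(d,pts,im,o,s,col):
    q=np.array([(proj(d,p)-o+.5)*s for p in pts]); cv2.polylines(im,[q.astype(int)],False,col,1,cv2.LINE_AA)
def crop(d,o,wh,s): 
    x,y=o; return cv2.resize(d["image"][y:y+wh[1],x:x+wh[0],::-1],None,fx=s,fy=s,interpolation=cv2.INTER_CUBIC)
if __name__=="__main__":
    T=env.camera("top"); S=env.camera("side")
    ims=[]
    for d,o in ((T,(225,140)),(S,(210,150))):
        im=crop(d,o,(120,100),3.3)
        for k in range(6):
            a=ph+k*np.pi/3; draw(d,circ(C+.08*np.array([np.cos(a),np.sin(a)]),.082,.0225),im,o,3.3,(0,255,0))
        for (c,z,r) in (((.590,-.2415),.116,.017),((.590,-.2415),0,.014),((.4745,-.2055),.084,.013),((.4745,-.2055),0,.014)):
            draw(d,circ(c,z,r),im,o,3.3,(0,0,255))
        ims.append(im)
    for d,o in ((T,(340,170)),(S,(290,130))):
        im=crop(d,o,(70,100),3.3)
        for (c,z,r) in (((.590,-.2415),.116,.017),((.590,-.2415),0,.014),((.4745,-.2055),.084,.013),((.4745,-.2055),0,.014)):
            draw(d,circ(c,z,r),im,o,3.3,(0,0,255))
        ims.append(im)
    cv2.imwrite("pics/ov1.png",np.vstack([np.hstack([ims[0][:290],ims[2][:290,:]]),np.hstack([ims[1][:290],ims[3][:290,:]])]))
    n=np.array([-np.sin(np.radians(9))*np.cos(la),-np.sin(np.radians(9))*np.sin(la),np.cos(np.radians(9))])
    u=np.array([np.cos(la)*np.cos(np.radians(9)),np.sin(la)*np.cos(np.radians(9)),np.sin(np.radians(9))]); v=np.cross(n,u)
    ims=[]
    for d,o in ((T,(130,155)),(S,(160,225))):
        s=5; im=crop(d,o,(78,100) if d is T else (78,100),s)
        for k in range(3):
            b=np.r_[L,.034]+k*.028*u
            for h,r in ((50e-3,.014),(62e-3,.012)):
                draw(d,[b+h*n+r*(np.cos(t)*u+np.sin(t)*v) for t in np.linspace(0,6.3,50)],im,o,s,(0,255,0))
        ims.append(im)
    cv2.imwrite("pics/ov2.png",np.hstack(ims))
    print("flask",onz(T,(407,139),.02),"beaker",onz(T,(348,165),0),"box corner",onz(T,(437,178),.0))
    print("lane foot", onz(T,(205/1.4,340/1.4),0),onz(T,(240/1.4,340/1.4),0))
E
python3 ov.py
```

```text
flask [ 0.74537927 -0.31008676] beaker [ 0.67864266 -0.16532938] box corner [ 0.65280582 -0.39031375]
lane foot [0.46878317 0.3171963 ] [0.4705018  0.25840814]
```

View pics/ov1.png

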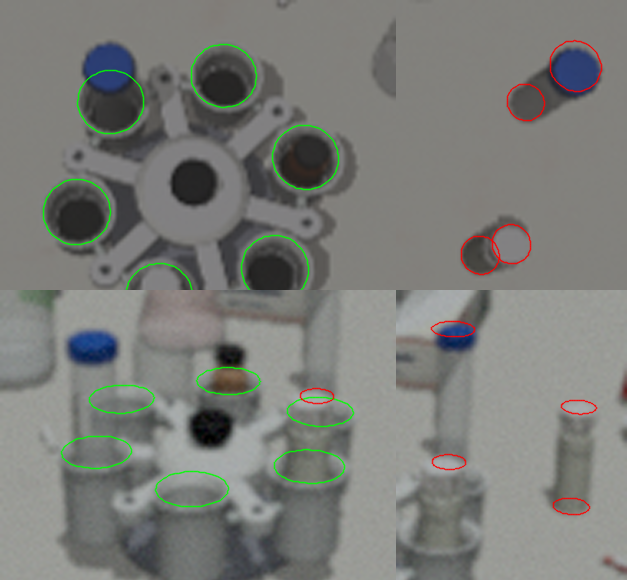

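View pics/ov2.png

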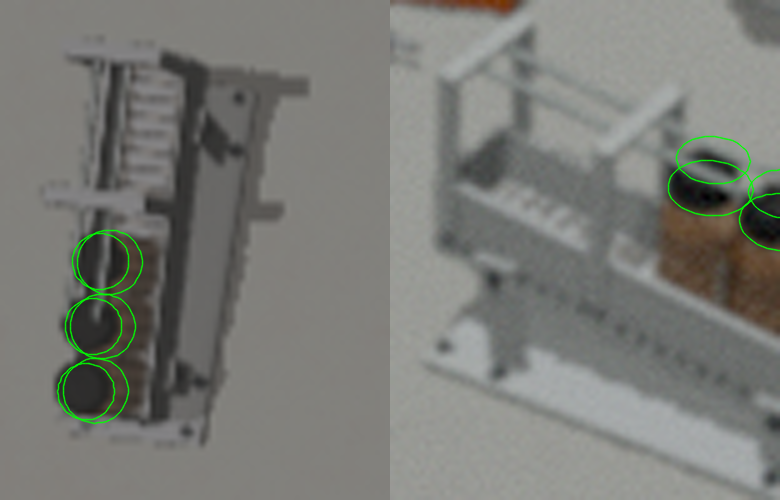

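The rotor overlay fits in the top view. The tube cap appears about 2 px towards -x of my estimate, and the lane vials about 2 px to the left (+y). I'll refine with cap centroids from the two views.

Run:
```python
from h import *
T=env.camera("top"); S=env.camera("side")
def blob(d,p,m,kind):
    u=proj(d,p).round().astype(int); h=12
    im=d["image"][u[1]-h:u[1]+h,u[0]-h:u[0]+h].astype(int); r,g,b=im[...,0],im[...,1],im[...,2]
    k=(b>r+30)if kind=="blue" else (im.max(2)<60)
    n,l,st,c=cv2.connectedComponentsWithStats(k.astype(np.uint8)); 
    if n<2: return None
    i=1+np.argmin(np.linalg.norm(c[1:]-h,axis=1)-0.3*np.sqrt(st[1:,4])); return c[i]+u-h, st[i,4]
n=np.array([-.156,.008,.988])
for nm,p,k in (("tube_out",(.588,-.2415,.11),"blue"),("tube_in",(.633,.0565,.156),"blue"),("knob",(.5765,-.001,.09),"k"),
  ("va",(.480,.290,.094),"k"),("vb",(.508,.288,.098),"k"),("vc",(.535,.286,.102),"k"),("vin",(.598,-.077,.102),"k")):
    a=blob(T,p,0,k); b=blob(S,p,0,k); print(nm,a,b, tri(T,a[0],S,b[0]).round(4) if a and b else "")
for d in (T,S):
  for nm in ("tube_out","bottle_out","rotor","lane"):
    r=env.landmark_of(d,nm); print(nm,[(x["score"].__round__(2),np.round(x["at"],4)) for x in r[:2]])
```

```text
tube_out (array([394.18064516, 191.30967742]), np.int32(155)) (array([307.97368421, 143.68421053]), np.int32(76)) [ 0.5877 -0.2443  0.109 ]
tube_in (array([257.49700599, 160.01796407]), np.int32(167)) (array([237.496, 166.744]), np.int32(125)) [0.6328 0.0551 0.1557]
knob (array([283.06293706, 194.97902098]), np.int32(143)) (array([273.40366972, 191.08256881]), np.int32(109)) [ 0.5771 -0.0017  0.0844]
va (array([146.61344538, 230.17647059]), np.int32(119)) (array([250.46218487, 274.79831933]), np.int32(119)) [0.487  0.2906 0.0868]
vb (array([147.17218543, 222.56291391]), np.int32(151)) (array([236.07017544, 268.14035088]), np.int32(114)) [0.5083 0.2911 0.0929]
vc (array([146.88405797, 209.75362319]), np.int32(69)) (array([224.7, 257.1]), np.int32(10)) [0.5316 0.2888 0.107 ]
vin (array([317.22340426, 188.56914894]), np.int32(188)) (array([279.175, 169.55 ]), np.int32(40)) [ 0.593  -0.0748  0.1029]
tube_out [(0.65, array([ 5.890e-01, -2.404e-01,  5.000e-04]))]
bottle_out [(0.77, array([ 0.473 , -0.2034,  0.003 ]))]
rotor [(0.83, array([ 0.5757, -0.002 , -0.0009]))]
lane [(0.87, array([4.947e-01, 2.829e-01, 3.000e-04])), (0.26, array([ 0.5898, -0.2397, -0.003 ]))]
tube_out [(0.69, array([ 0.5915, -0.2401, -0.0018]))]
bottle_out [(0.92, array([ 0.4761, -0.2035,  0.0038]))]
rotor [(0.89, array([5.736e-01, 2.000e-04, 1.900e-03]))]
lane [(0.92, array([0.4914, 0.2927, 0.0011]))]
```

```bash
cat > plan.py <<'E'
from h import *
from scipy.spatial.transform import Rotation as Ro
np.set_printoptions(precision=4,suppress=True)
def pose(yaw,tilt=0): return Ro.from_euler("xyz",[np.pi,0,np.radians(yaw)])*Ro.from_euler("y",tilt,degrees=True)
def legs(wps,step=.06):
    """wps: (x,y,z,yaw,tilt,closure[,step]) -> rows of rounded shares, from the sensed pose"""
    s=env.sense(); p=np.array(s["tool_pos"]); R=Ro.from_euler("xyz",s["tcp_rot"])
    for w in wps:
        t=np.array(w[:3]); G=pose(w[3],w[4]); st=w[6] if len(w)>6 else step
        ang=(R.inv()*G).magnitude(); n=max(1,int(np.ceil(np.linalg.norm(t-p)/st)),int(np.ceil(np.degrees(ang)/10)))
        out=[]
        for k in range(n):
            d=R.inv().apply((t-p)/(n-k))/.5; rv=(R.inv()*G).as_rotvec()/(n-k)/np.pi
            d=d.round(3); rv=rv.round(4); out.append([*d,*rv,w[5]])
            p=p+R.apply(d*.5); R=R*Ro.from_rotvec(rv*np.pi)
        print("->",w); [print(", ".join(f"{x+0:g}" for x in r)+",") for r in out]
def st():
    s=env.sense(); print(s["time"],np.array(s["tool_pos"]),np.degrees(s["tcp_rot"]),s["wrist_force"],s["grip_width"],s["finger_force"],s["qpos"])
E
python3 -c "
from plan import *
legs([(.588,-.242,.205,67.6,0,0.2),(.588,-.242,.060,67.6,0,0.2)])"
```

```text
-> (0.588, -0.242, 0.205, 67.6, 0, 0.2)
0.111, -0.035, 0, 0, 0, -0.0319, 0.2,
0.114, -0.023, 0, 0, 0, -0.0319, 0.2,
0.116, -0.012, 0, 0, 0, -0.0319, 0.2,
0.116, 0, 0, 0, 0, -0.0319, 0.2,
0.116, 0.011, 0, 0, 0, -0.0319, 0.2,
0.114, 0.023, 0, 0, 0, -0.0319, 0.2,
0.111, 0.034, 0, 0, 0, -0.0319, 0.2,
0.107, 0.045, 0, 0, 0, -0.0319, 0.2,
0.101, 0.055, 0.001, 0, 0, -0.0319, 0.2,
-> (0.588, -0.242, 0.06, 67.6, 0, 0.2)
0, 0, 0.097, 0, 0, 0, 0.2,
0, 0, 0.096, 0, 0, 0, 0.2,
0, 0, 0.097, 0, 0, 0, 0.2,
```

Request:
servo_tool(commands=[0.111, -0.035, 0, 0, 0, -0.0319, 0.2, 0.114, -0.023, 0, 0, 0, -0.0319, 0.2, 0.116, -0.012, 0, 0, 0, -0.0319, 0.2, 0.116, 0, 0, 0, 0, -0.0319, 0.2, 0.116, 0.011, 0, 0, 0, -0.0319, 0.2, 0.114, 0.023, 0, 0, 0, -0.0319, 0.2, 0.111, 0.034, 0, 0, 0, -0.0319, 0.2, 0.107, 0.045, 0, 0, 0, -0.0319, 0.2], squeeze=20)

```text
time: 3.3
tool_pos: [0.5411, -0.2724, 0.2056]
tcp_rot: [3.141, 0.0, 1.083]
wrist_force: [-0.0, -2.0, -0.2]
grip_width: 0.0751
finger_force: 0.0
```

Request:
servo_tool(commands=[0.101, 0.055, 0, 0, 0, -0.0319, 0.2, 0, 0, 0, 0, 0, 0, 0.2, 0, 0, 0, 0, 0, 0, 0.2])

```text
time: 3.68
tool_pos: [0.5874, -0.2423, 0.2052]
tcp_rot: [-3.141, 0.0, 1.179]
wrist_force: [-0.2, -0.1, -0.4]
grip_width: 0.0755
finger_force: 0.0
```

```bash
python3 -c "
from plan import *
st()
T=env.camera('top');S=env.camera('side')
a=cv2.resize(T['image'][130:270,310:450,::-1],None,fx=2.8,fy=2.8);b=cv2.resize(S['image'][80:220,240:380,::-1],None,fx=2.8,fy=2.8)
cv2.imwrite('pics/a1.png',np.hstack([a,b]))
legs([(.588,-.242,.060,67.6,0,0.2)])"
```

```text
3.675 [ 0.5874 -0.2423  0.2052] [-179.9679    0.0083   67.5651] [-0.1617 -0.1396 -0.4395] 0.07550573413875199 0.0 [-0.4488  0.494   1.2534 -0.0002  1.3948 -0.0572]
-> (0.588, -0.242, 0.06, 67.6, 0, 0.2)
0.001, 0, 0.097, 0, 0, -0.0002, 0.2,
0.001, 0.001, 0.097, 0, 0, -0.0002, 0.2,
0.001, 0, 0.097, 0, 0, -0.0002, 0.2,
```

View pics/a1.png

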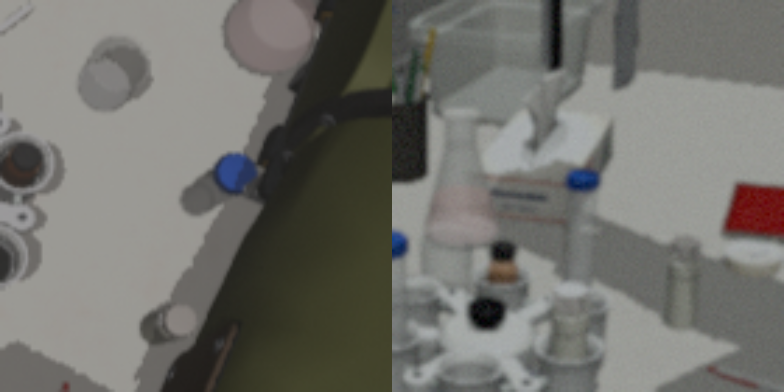

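Side view: the fingers at columns 553 and 625 straddle the tube cap at (583,180), so I'll descend and close.

Request:
servo_tool(commands=[0, 0, 0.097, 0, 0, 0, 0.2, 0, 0, 0.097, 0, 0, 0, 0.2, 0, 0, 0.097, 0, 0, 0, 0.2, 0, 0, 0, 0, 0, 0, 0.2, 0, 0, 0, 0, 0, 0, 1, 0, 0, 0, 0, 0, 0, 1, 0, 0, 0, 0, 0, 0, 1, 0, 0, 0, 0, 0, 0, 1])

```text
time: 4.78
tool_pos: [0.5879, -0.2422, 0.0606]
tcp_rot: [3.141, 0.0, 1.18]
wrist_force: [0.5, -0.2, 0.6]
grip_width: 0.0386
finger_force: 0.0
```

Request:
servo_tool(commands=[0, 0, 0, 0, 0, 0, 1, 0, 0, 0, 0, 0, 0, 1])

```text
time: 5.03
tool_pos: [0.5878, -0.2421, 0.0601]
tcp_rot: [3.141, 0.0, 1.18]
wrist_force: [0.1, 0.6, 1.7]
grip_width: 0.0277
finger_force: 20.0
```

```bash
python3 -c "
from plan import *
st()
legs([(.588,-.242,.17,67.6,0,1),(.520,-.058,.17,67.6,0,1)])"
```

```text
5.025 [ 0.5878 -0.2421  0.0601] [179.9863   0.0008  67.5978] [0.1104 0.6058 1.662 ] 0.0277274190636781 19.995176028460264 [-0.4483  0.6312  1.3933 -0.      1.1168 -0.0573]
-> (0.588, -0.242, 0.17, 67.6, 0, 1)
0, 0, -0.11, 0, 0, 0, 1,
0, 0, -0.11, 0.0001, 0, 0, 1,
-> (0.52, -0.058, 0.17, 67.6, 0, 1)
0.072, -0.066, 0, 0, 0, 0, 1,
0.072, -0.067, 0, 0, 0, 0, 1,
0.072, -0.066, 0, 0, 0, 0, 1,
0.073, -0.067, 0, 0, 0, 0, 1,
```

Request:
servo_tool(commands=[0, 0, -0.11, 0, 0, 0, 1, 0, 0, -0.11, 0, 0, 0, 1, 0.072, -0.066, 0, 0, 0, 0, 1, 0.072, -0.067, 0, 0, 0, 0, 1, 0.072, -0.066, 0, 0, 0, 0, 1, 0.073, -0.067, 0, 0, 0, 0, 1, 0, 0, 0, 0, 0, 0, 1, 0, 0, 0, 0, 0, 0, 1])

```text
time: 6.02
tool_pos: [0.5201, -0.0582, 0.1701]
tcp_rot: [3.141, 0.0, 1.18]
wrist_force: [-0.8, -0.6, -0.5]
grip_width: 0.0276
finger_force: 20.0
```

```bash
cat > look.py <<'E'
from plan import *
from ov import circ,draw
import sys
def look(name,base,bk,h,r,zb,oT=(225,140),oS=(210,110)):
    "red: predicted held underside/top, green: bucket mouth"
    T=env.camera('top');S=env.camera('side'); ims=[]
    for d,o in((T,oT),(S,oS)):
        im=cv2.resize(d['image'][o[1]:o[1]+120,o[0]:o[0]+130,::-1],None,fx=3,fy=3,interpolation=cv2.INTER_CUBIC)
        draw(d,circ(bk,.082,.0225),im,o,3,(0,255,0)); draw(d,circ(base,zb,r),im,o,3,(0,0,255)); draw(d,circ(base,zb+h,r),im,o,3,(0,0,255)); ims.append(im)
    cv2.imwrite('pics/'+name,np.hstack(ims)); return T,S
E
python3 -c "
from look import *
st(); look('b1.png',(.52,-.058),(.52,-.058),.103,.014,.11)
legs([(.520,-.058,.108,67.6,0,1,.04)])"
```

```text
6.025 [ 0.5201 -0.0582  0.1701] [179.9785   0.0063  67.6085] [-0.7516 -0.6129 -0.4778] 0.027634705506216682 19.99295325949788 [-0.1812  0.2728  1.6409 -0.0002  1.2275  0.2096]
-> (0.52, -0.058, 0.108, 67.6, 0, 1, 0.04)
0.001, 0, 0.062, 0, 0, -0.0002, 1,
0, -0.001, 0.062, 0, 0.0001, -0.0002, 1,
```

View pics/b1.png

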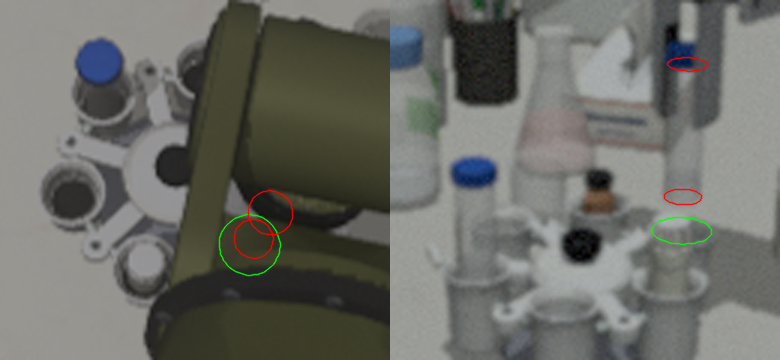

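In the side view the tube's underside (682,205) is right above the target mouth (682,232). Lowering now.

Request:
servo_tool(commands=[0, 0, 0.04, 0, 0, 0, 1, 0, 0, 0.04, 0, 0, 0, 1, 0, 0, 0.04, 0, 0, 0, 1, 0, 0, 0, 0, 0, 0, 1])

```text
time: 6.62
tool_pos: [0.5193, -0.0585, 0.1087]
tcp_rot: [-3.139, 0.001, 1.179]
wrist_force: [0.4, 0.6, -0.2]
grip_width: 0.0275
finger_force: 20.0
```

Request:
servo_tool(commands=[0, 0, 0.003, 0, 0, 0, 1, 0, 0, 0.002, 0, 0, 0, 1, 0, 0, 0.001, 0, 0, 0, 1, 0, 0, 0, 0, 0, 0, 1])

```text
time: 7.12
tool_pos: [0.5199, -0.0578, 0.1072]
tcp_rot: [3.141, -0.0, 1.18]
wrist_force: [0.2, 0.2, 0.1]
grip_width: 0.0277
finger_force: 20.0
```

Request:
servo_tool(commands=[0, 0, 0.002, 0, 0, 0, 1, 0, 0, 0.002, 0, 0, 0, 1, 0, 0, 0, 0, 0, 0, 1])

```text
time: 7.5
tool_pos: [0.5201, -0.0578, 0.106]
tcp_rot: [3.141, -0.0, 1.18]
wrist_force: [-4.5, 0.4, 10.6]
grip_width: 0.0279
finger_force: 20.0
```

The base is seated (10 N contact at exactly 46 mm). Release, rise and go to the bottle.

Request:
servo_tool(commands=[0, 0, -0.001, 0, 0, 0, 1, 0, 0, 0, 0, 0, 0, 0.35, 0, 0, 0, 0, 0, 0, 0.35, 0, 0, 0, 0, 0, 0, 0.35, 0, 0, -0.03, 0, 0, 0, 0.35, 0, 0, -0.1, 0, 0, 0, 0.35, 0, 0, -0.06, 0, 0, 0, 0.35, 0, 0, 0, 0, 0, 0, 0.35])

```text
time: 8.5
tool_pos: [0.5208, -0.058, 0.2035]
tcp_rot: [3.137, -0.001, 1.18]
wrist_force: [-0.7, -0.1, 0.2]
grip_width: 0.0607
finger_force: 0.0
```

```bash
python3 -c "
from plan import *
st()
legs([(.4745,-.205,.2,67.6,0,0.2),(.4745,-.205,.045,67.6,0,.2)])"
```

```text
8.5 [ 0.5208 -0.058   0.2035] [179.7212  -0.0609  67.5953] [-0.6929 -0.1454  0.2145] 0.0607429330038714 0.0 [-0.1808  0.2407  1.6007  0.      1.2952  0.2103]
-> (0.4745, -0.205, 0.2, 67.6, 0, 0.2)
-0.102, 0.009, 0.002, 0.0005, -0.0001, 0, 0.2,
-0.103, 0.009, 0.002, 0.0005, -0.0001, 0, 0.2,
-0.102, 0.008, 0.003, 0.0005, -0.0001, 0, 0.2,
-> (0.4745, -0.205, 0.045, 67.6, 0, 0.2)
0, 0, 0.103, 0, 0, 0, 0.2,
0, 0, 0.103, 0, 0, 0, 0.2,
0, 0, 0.104, 0, 0, 0, 0.2,
```

Request:
servo_tool(commands=[-0.102, 0.009, 0, 0, 0, 0, 0.2, -0.103, 0.009, 0, 0, 0, 0, 0.2, -0.102, 0.008, 0, 0, 0, 0, 0.2, 0, 0, 0, 0, 0, 0, 0.2, 0, 0, 0, 0, 0, 0, 0.2])

```text
time: 9.12
tool_pos: [0.4733, -0.2042, 0.2]
tcp_rot: [-3.141, -0.0, 1.179]
wrist_force: [-0.4, -0.1, -1.0]
grip_width: 0.0751
finger_force: 0.0
```

```bash
python3 -c "
from plan import *
st()
T=env.camera('top');S=env.camera('side')
a=cv2.resize(T['image'][140:280,230:390,::-1],None,fx=2.5,fy=2.5);b=cv2.resize(S['image'][100:240,230:390,::-1],None,fx=2.5,fy=2.5)
cv2.imwrite('pics/c1.png',np.hstack([a,b]))
legs([(.4745,-.205,.045,67.6,0,0.2)])
print(env.landmark_of(S,'tube_in')[:3],env.landmark_of(S,'bottle_out')[:3])"
```

```text
9.125 [ 0.4733 -0.2042  0.2   ] [-179.9523   -0.0153   67.5753] [-0.4172 -0.1414 -0.9606] 0.07511428448360083 0.0 [-0.4786  0.2282  1.6245  0.0002  1.2898 -0.0872]
-> (0.4745, -0.205, 0.045, 67.6, 0, 0.2)
-0.001, 0.001, 0.103, 0, 0, 0.0001, 0.2,
0, 0.001, 0.104, -0.0001, 0, 0.0001, 0.2,
-0.001, 0.001, 0.103, 0, 0, 0.0002, 0.2,
[{'at': [0.4936, 0.2898, 0.0323], 'score': 0.62}, {'at': [0.6301, 0.055, 0.047], 'score': 0.6}] [{'at': [0.476, -0.2039, 0.0023], 'score': 0.89}]
```

View pics/c1.png

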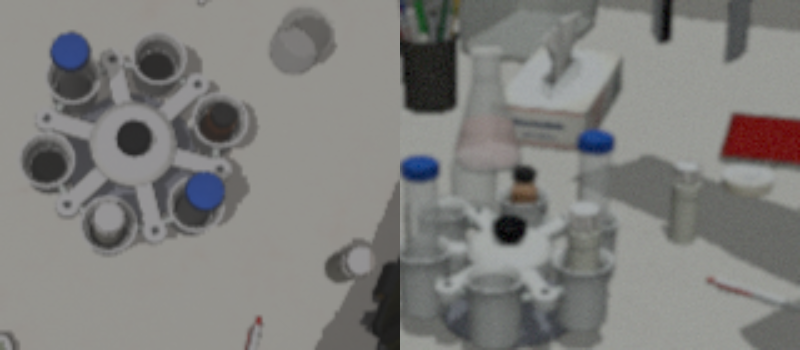

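The tube stands in its bucket, at (205,190) top view and (595,140) side view. The bottle at (685,200) lies between the open fingers.

Request:
servo_tool(commands=[0, 0.001, 0.103, 0, 0, 0, 0.2, 0, 0.001, 0.104, 0, 0, 0, 0.2, 0, 0, 0.103, 0, 0, 0, 0.2, 0, 0, 0, 0, 0, 0, 0.2, 0, 0, 0, 0, 0, 0, 1, 0, 0, 0, 0, 0, 0, 1, 0, 0, 0, 0, 0, 0, 1, 0, 0, 0, 0, 0, 0, 1])

```text
time: 10.32
tool_pos: [0.4745, -0.2052, 0.0461]
tcp_rot: [3.141, 0.0, 1.18]
wrist_force: [0.1, -0.1, 0.6]
grip_width: 0.0387
finger_force: 0.0
```

Request:
servo_tool(commands=[0, 0, 0, 0, 0, 0, 1, 0, 0, 0, 0, 0, 0, 1])

```text
time: 10.58
tool_pos: [0.4744, -0.2051, 0.0456]
tcp_rot: [3.141, 0.0, 1.18]
wrist_force: [0.7, -0.1, 1.4]
grip_width: 0.0275
finger_force: 20.0
```

```bash
python3 -c "
from plan import *
st()
legs([(.4745,-.205,.2,67.6,0,1),(.65,-.16,.2,67.6,0,1),(.6535,-.021,.2,67.6,0,1),(.6535,-.021,.093,67.6,0,1,.03)])"
```

```text
10.575 [ 0.4744 -0.2051  0.0456] [179.9864   0.0014  67.5959] [ 0.6646 -0.1275  1.3882] 0.027472291712321635 19.982396364212036 [-0.479   0.4222  1.7645 -0.      0.9546 -0.0879]
-> (0.4745, -0.205, 0.2, 67.6, 0, 1)
0, 0, -0.103, 0, 0, 0, 1,
0, 0, -0.103, 0, 0, 0, 1,
0, 0, -0.103, 0.0001, 0, 0, 1,
-> (0.65, -0.16, 0.2, 67.6, 0, 1)
0.054, 0.073, 0, 0, 0, 0, 1,
0.054, 0.072, 0, 0, 0, 0, 1,
0.055, 0.073, 0, 0, 0, 0, 1,
0.054, 0.072, 0, 0, 0, 0, 1,
-> (0.6535, -0.021, 0.2, 67.6, 0, 1)
0.087, -0.033, 0, 0, 0, 0, 1,
0.086, -0.033, 0, 0, 0, 0, 1,
0.087, -0.033, 0, 0, 0, 0, 1,
-> (0.6535, -0.021, 0.093, 67.6, 0, 1, 0.03)
0, 0, 0.054, 0, 0, 0, 1,
0, 0, 0.053, 0, 0, 0, 1,
0, 0, 0.054, 0, 0, 0, 1,
0, 0, 0.053, 0, 0, 0, 1,
```

Request:
servo_tool(commands=[0, 0, -0.103, 0, 0, 0, 1, 0, 0, -0.103, 0, 0, 0, 1, 0, 0, -0.103, 0, 0, 0, 1, 0.054, 0.073, 0, 0, 0, 0, 1, 0.054, 0.072, 0, 0, 0, 0, 1, 0.055, 0.073, 0, 0, 0, 0, 1, 0.054, 0.072, 0, 0, 0, 0, 1, 0.087, -0.033, 0, 0, 0, 0, 1])

```text
time: 11.58
tool_pos: [0.6524, -0.1139, 0.1974]
tcp_rot: [-3.139, 0.001, 1.178]
wrist_force: [-0.4, 0.4, 0.2]
grip_width: 0.0276
finger_force: 20.0
```

Request:
servo_tool(commands=[0.086, -0.033, 0, 0, 0, 0, 1, 0.087, -0.033, 0, 0, 0, 0, 1, 0, 0, 0.054, 0, 0, 0, 1, 0, 0, 0, 0, 0, 0, 1, 0, 0, 0, 0, 0, 0, 1])

```text
time: 12.2
tool_pos: [0.6537, -0.0215, 0.1737]
tcp_rot: [3.141, -0.0, 1.179]
wrist_force: [0.2, 0.3, -0.1]
grip_width: 0.0273
finger_force: 20.0
```

```bash
python3 -c "
from look import *
st(); look('d1.png',(.6535,-.021),(.6535,-.021),.066,.014,.128,oT=(215,110))
legs([(.6535,-.021,.093,67.6,0,1,.03)])"
```

```text
12.2 [ 0.6537 -0.0215  0.1737] [179.9687  -0.0096  67.5523] [ 0.2026  0.2982 -0.0921] 0.02725984721154921 19.977752566337585 [-0.0889  0.5585  1.23   -0.      1.3526  0.3029]
-> (0.6535, -0.021, 0.093, 67.6, 0, 1, 0.03)
0, 0, 0.054, 0.0001, 0, -0.0001, 1,
0, -0.001, 0.054, 0.0002, -0.0001, -0.0001, 1,
0.001, 0, 0.054, 0.0001, 0, -0.0001, 1,
```

View pics/d1.png

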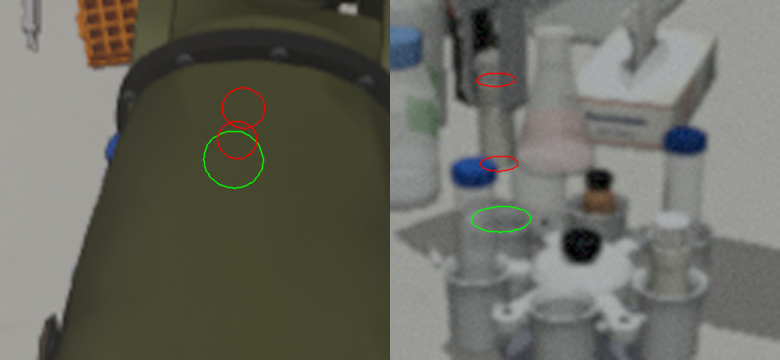

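The bottle underside at (497,166) is over the bucket mouth (501,220). Lowering.

Request:
servo_tool(commands=[0, 0, 0.054, 0, 0, 0, 1, 0, 0, 0.054, 0, 0, 0, 1, 0, 0, 0.05, 0, 0, 0, 1, 0, 0, 0, 0, 0, 0, 1, 0, 0, 0.002, 0, 0, 0, 1, 0, 0, 0.002, 0, 0, 0, 1, 0, 0, 0, 0, 0, 0, 1])

```text
time: 13.18
tool_pos: [0.6537, -0.021, 0.0926]
tcp_rot: [3.141, -0.0, 1.18]
wrist_force: [0.7, -0.5, -0.4]
grip_width: 0.0277
finger_force: 20.0
```

Request:
servo_tool(commands=[0, 0, 0.002, 0, 0, 0, 1, 0, 0, 0.002, 0, 0, 0, 1, 0, 0, 0, 0, 0, 0, 1])

```text
time: 13.55
tool_pos: [0.6536, -0.0209, 0.0904]
tcp_rot: [3.141, -0.0, 1.18]
wrist_force: [-1.0, 0.3, 4.4]
grip_width: 0.0275
finger_force: 20.0
```

Request:
servo_tool(commands=[0, 0, -0.001, 0, 0, 0, 1, 0, 0, 0, 0, 0, 0, 0.35, 0, 0, 0, 0, 0, 0, 0.35, 0, 0, 0, 0, 0, 0, 0.35, 0, 0, -0.03, 0, 0, 0, 0.35, 0, 0, -0.1, 0, 0, 0, 0.35, 0, 0, -0.12, 0, 0, 0, 0.35, 0, 0, 0, 0, 0, 0, 0.35])

```text
time: 14.55
tool_pos: [0.6551, -0.0211, 0.2222]
tcp_rot: [3.132, -0.003, 1.18]
wrist_force: [0.5, 0.5, -0.7]
grip_width: 0.061
finger_force: 0.0
```

```bash
python3 -c "
from plan import *
st()
legs([(.55,.2,.22,126,0,0.35),(.470,.2905,.17,176,-9,.35)])"
```

```text
14.55 [ 0.6551 -0.0211  0.2222] [179.4597  -0.1689  67.5978] [ 0.5345  0.5341 -0.7029] 0.06103137135122155 0.0 [-0.088   0.5252  1.1685 -0.      1.438   0.303 ]
-> (0.55, 0.2, 0.22, 126, 0, 0.35)
0.055, -0.06, 0, 0.0005, 0.0001, -0.0541, 0.35,
0.064, -0.05, 0, 0.0005, 0.0001, -0.0541, 0.35,
0.072, -0.039, 0.001, 0.0005, 0.0001, -0.0541, 0.35,
0.077, -0.026, 0.001, 0.0006, 0.0001, -0.0541, 0.35,
0.081, -0.013, 0.001, 0.0005, 0.0002, -0.054, 0.35,
0.082, 0.001, 0, 0.0006, 0.0001, -0.0541, 0.35,
-> (0.47, 0.2905, 0.17, 176, -9, 0.35)
0.04, -0.004, 0.017, -0.0036, -0.0078, -0.0462, 0.35,
0.041, 0.002, 0.016, -0.0036, -0.0078, -0.0462, 0.35,
0.04, 0.008, 0.015, -0.0037, -0.0078, -0.0462, 0.35,
0.039, 0.013, 0.014, -0.0036, -0.0078, -0.0462, 0.35,
0.037, 0.018, 0.013, -0.0037, -0.0078, -0.0462, 0.35,
0.035, 0.024, 0.012, -0.0036, -0.0078, -0.0461, 0.35,
```

Request:
servo_tool(commands=[0.055, -0.06, 0, 0, 0, -0.0541, 0.35, 0.064, -0.05, 0, 0, 0, -0.0541, 0.35, 0.072, -0.039, 0, 0, 0, -0.0541, 0.35, 0.077, -0.026, 0, 0, 0, -0.0541, 0.35, 0.081, -0.013, 0, 0, 0, -0.0541, 0.35, 0.082, 0.001, 0, 0, 0, -0.0541, 0.35])

```text
time: 15.3
tool_pos: [0.5474, 0.2013, 0.2155]
tcp_rot: [-3.141, -0.0, 2.205]
wrist_force: [-0.0, 0.2, -0.4]
grip_width: 0.0608
finger_force: 0.0
```

Request:
servo_tool(commands=[0.04, -0.004, 0.017, -0.0036, -0.0078, -0.0462, 0.35, 0.041, 0.002, 0.016, -0.0036, -0.0078, -0.0462, 0.35, 0.04, 0.008, 0.015, -0.0036, -0.0078, -0.0462, 0.35, 0.039, 0.013, 0.014, -0.0036, -0.0078, -0.0462, 0.35, 0.037, 0.018, 0.013, -0.0036, -0.0078, -0.0462, 0.35, 0.035, 0.024, 0.012, -0.0036, -0.0078, -0.0461, 0.35, 0, 0, 0, 0, 0, 0, 0.35, 0, 0, 0, 0, 0, 0, 0.35])

```text
time: 16.3
tool_pos: [0.4686, 0.2904, 0.1656]
tcp_rot: [-3.141, 0.157, 3.069]
wrist_force: [-0.6, -0.4, 0.5]
grip_width: 0.0612
finger_force: 0.0
```

Run:
```python
from look import *
st()
la=np.radians(-4);t=np.radians(9);n=np.array([-np.sin(t)*np.cos(la),-np.sin(t)*np.sin(la),np.cos(t)]);b=np.array([.492,.289,.034])
u=np.array([np.cos(la)*np.cos(t),np.sin(la)*np.cos(t),np.sin(t)]);v=np.cross(n,u)
S=env.camera('side');T=env.camera('top')
ims=[]
for d,o in((T,(100,150)),(S,(190,190))):
    im=cv2.resize(d['image'][o[1]:o[1]+130,o[0]:o[0]+110,::-1],None,fx=3.6,fy=3.6,interpolation=cv2.INTER_CUBIC)
    for h,r in ((.05,.014),(.062,.012)): draw(d,[b+h*n+r*(np.cos(a)*u+np.sin(a)*v) for a in np.linspace(0,6.3,50)],im,o,3.6,(0,255,0))
    ims.append(im)
cv2.imwrite('pics/e1.png',np.hstack(ims))
print([b+h*n for h in (.13,.07,.04)])
for d in (S,T): print([(r['score'],r['at']) for r in env.landmark_of(d,'vial_a')[:4]],[r['at'] for r in env.landmark_of(d,'lane')[:1]])
```

```text
16.3 [0.4686 0.2904 0.1656] [-179.9941    8.9886  175.8339] [-0.6199 -0.4024  0.5171] 0.06120864921869701 0.0 [ 0.5321  0.2687  1.6654 -0.101   1.0803 -0.9241]
[array([0.4717, 0.2904, 0.1624]), array([0.4811, 0.2898, 0.1031]), array([0.4858, 0.2894, 0.0735])]
[(0.87, [0.5191, 0.2876, 0.038]), (0.67, [0.4907, 0.289, 0.0282]), (0.59, [0.5453, 0.2845, 0.0424])] [[0.4934, 0.2904, 0.0009]]
[(0.68, [0.5424, 0.2817, 0.0399]), (0.51, [0.5178, 0.2877, 0.037])] [[0.495, 0.2875, -0.0004]]
```

View pics/e1.png

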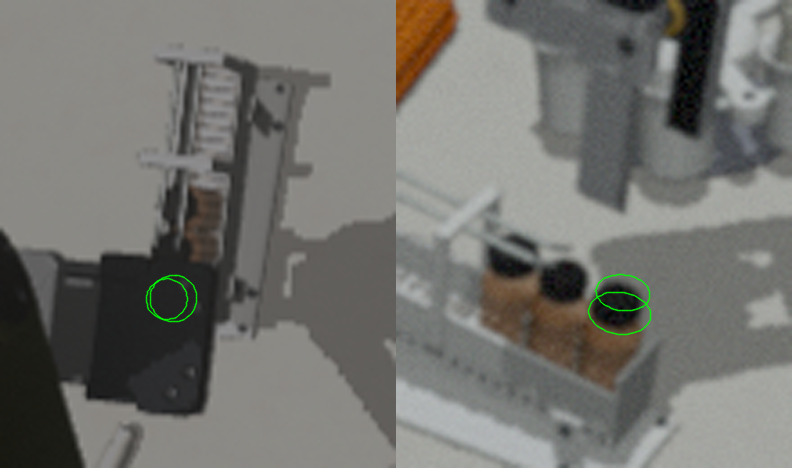

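Side view: the front cap is at (612,300), slightly left of my overlay. The top view is occluded by the gripper. I'll use base (0.4925, 0.290).

```bash
python3 -c "
from plan import *
legs([(.4862,.2904,.0745,176,-9,.35,.035)])"
```

```text
-> (0.4862, 0.2904, 0.0745, 176, -9, 0.35, 0.035)
-0.002, 0.001, 0.062, -0.0001, 0, -0.0001, 0.35,
-0.002, 0.001, 0.061, -0.0001, 0, -0.0001, 0.35,
-0.003, 0.001, 0.062, 0, -0.0001, -0.0001, 0.35,
```

Request:
servo_tool(commands=[-0.007, 0.003, 0.062, 0, 0, 0, 0.35, 0, 0, 0.061, 0, 0, 0, 0.35, 0, 0, 0.062, 0, 0, 0, 0.35, 0, 0, 0, 0, 0, 0, 0.35, 0, 0, 0, 0, 0, 0, 0.35])

```text
time: 17.23
tool_pos: [0.4865, 0.2911, 0.0756]
tcp_rot: [3.141, 0.158, 3.072]
wrist_force: [-0.7, -0.2, 0.3]
grip_width: 0.0612
finger_force: 0.0
```

Run:
```python
from look import *
st()
S=env.camera('side')
save(S,'f1.png',(190,190,330,320),4)
```

```text
17.225 [0.4865 0.2911 0.0756] [179.9913   9.0452 175.9853] [-0.6854 -0.2293  0.2542] 0.061180754124136524 0.0 [ 0.5161  0.4122  1.7038 -0.1114  0.8967 -0.9207]
```

View pics/f1.png

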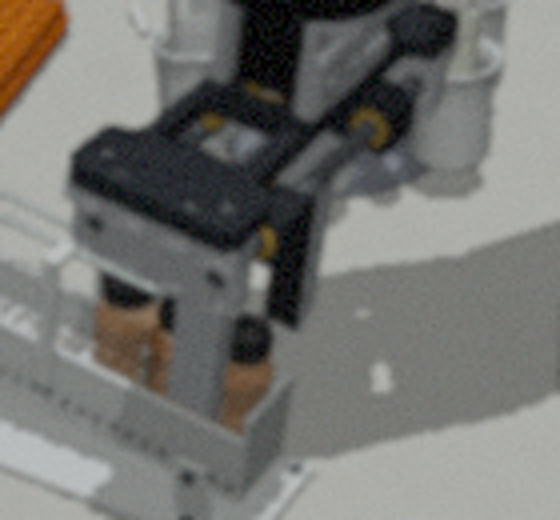

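Run:
```python
from look import *
s=env.sense(); R=Ro.from_euler("xyz",s["tcp_rot"]).as_matrix(); p=np.array(s["tool_pos"]); S=env.camera('side')
f=lambda q:(proj(S,q)-[190,190])*4
for y in (.0306,.043):
  for z in (0,-.03):
    for x in (-.01,0,.01): print(y,z,x,f(p+R@[x,y,z]).round())
b=np.array([.4925,.290,.034]);n=-R[:,2]
for h in (0.03,.05,.056,.062): print(h,[f(b+h*n+R@[0,e,0]).round() for e in (-.012,0,.012)], [f(b+h*n+R@[e,0,0]).round() for e in (-.012,.012)])
```

```text
0.0306 0 -0.01 [179. 394.]
0.0306 0 0 [200. 404.]
0.0306 0 0.01 [222. 415.]
0.0306 -0.03 -0.01 [186. 336.]
0.0306 -0.03 0 [208. 347.]
0.0306 -0.03 0.01 [230. 358.]
0.043 0 -0.01 [161. 412.]
0.043 0 0 [183. 422.]
0.043 0 0.01 [205. 433.]
0.043 -0.03 -0.01 [168. 354.]
0.043 -0.03 0 [190. 365.]
0.043 -0.03 0.01 [213. 376.]
0.03 [array([254., 367.]), array([240., 383.]), array([224., 400.])] [array([215., 371.]), array([265., 396.])]
0.05 [array([260., 331.]), array([245., 347.]), array([229., 363.])] [array([220., 335.]), array([270., 359.])]
0.056 [array([262., 320.]), array([246., 336.]), array([231., 352.])] [array([221., 324.]), array([272., 348.])]
0.062 [array([263., 308.]), array([248., 324.]), array([233., 341.])] [array([223., 312.]), array([274., 336.])]
```

The projections match the view: cap expected at (247,332), seen at (250,338). Closing and lifting along the vial's axis.

Request:
servo_tool(commands=[0, 0, 0, 0, 0, 0, 1, 0, 0, 0, 0, 0, 0, 1, 0, 0, 0, 0, 0, 0, 1, 0, 0, 0, 0, 0, 0, 1, 0, 0, 0, 0, 0, 0, 1], squeeze=25)

```text
time: 17.95
tool_pos: [0.4861, 0.2909, 0.0743]
tcp_rot: [-3.141, 0.157, 3.072]
wrist_force: [0.8, 0.7, -0.8]
grip_width: 0.0247
finger_force: 24.2
```

Request:
servo_tool(commands=[0, 0, -0.02, 0, 0, 0, 1, 0, 0, -0.04, 0, 0, 0, 1, 0, 0, -0.04, 0, 0, 0, 1, 0, 0, -0.04, 0, 0, 0, 1, 0, 0, -0.04, 0, 0, 0, 1, 0, 0, -0.04, 0, 0, 0, 1, 0, 0, 0, 0, 0, 0, 1, 0, 0, 0, 0, 0, 0, 1])

```text
time: 18.95
tool_pos: [0.4687, 0.292, 0.1824]
tcp_rot: [-3.141, 0.156, 3.072]
wrist_force: [-0.4, -0.9, -1.1]
grip_width: 0.0243
finger_force: 24.3
```

Run:
```python
from look import *
st()
S=env.camera('side')
save(S,'g1.png',(180,160,320,320),3.7)
legs([(.5546,.076,.19,176,0,1),(.5546,.076,.13,176,0,1)])
```

```text
18.95 [0.4687 0.292  0.1824] [-179.9422    8.9456  176.0128] [-0.381  -0.8797 -1.0643] 0.024348456837718115 24.25223798190018 [ 0.5345  0.2544  1.6423 -0.0993  1.1186 -0.9288]
-> (0.5546, 0.076, 0.19, 176, 0, 1)
-0.05, -0.105, 0.004, -0.0001, 0.0124, 0, 1,
-0.051, -0.105, 0.002, -0.0001, 0.0124, 0, 1,
-0.05, -0.104, 0, -0.0001, 0.0124, 0, 1,
-0.051, -0.105, -0.002, -0.0001, 0.0124, 0, 1,
-> (0.5546, 0.076, 0.13, 176, 0, 1)
0, 0, 0.06, 0, 0, 0, 1,
0, 0, 0.06, 0, 0, 0, 1,
```

View pics/g1.png

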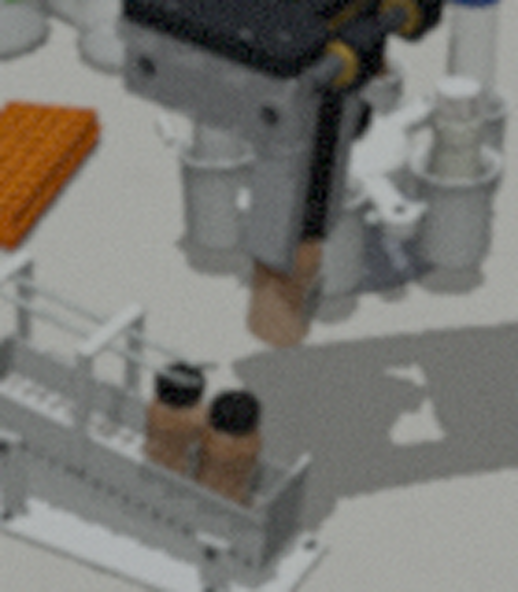

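The gripper holds the vial, by its cap (24.3 mm). The two remaining vials at (233,412) and (180,384) are moving down the lane. Going to the bucket.

Request:
servo_tool(commands=[-0.05, -0.105, 0.004, 0, 0.0124, 0, 1, -0.051, -0.105, 0.002, 0, 0.0124, 0, 1, -0.05, -0.104, 0, 0, 0.0124, 0, 1, -0.051, -0.105, -0.002, 0, 0.0124, 0, 1, 0, 0, 0.05, 0, 0, 0, 1, 0, 0, 0.03, 0, 0, 0, 1, 0, 0, 0, 0, 0, 0, 1, 0, 0, 0, 0, 0, 0, 1])

```text
time: 20.0
tool_pos: [0.5551, 0.0767, 0.1517]
tcp_rot: [-3.141, 0.002, 3.073]
wrist_force: [-0.8, 0.4, -0.5]
grip_width: 0.0245
finger_force: 24.3
```

Run:
```python
from look import *
st(); z=env.sense()["tool_pos"][2]-.041
T,S=look('i1.png',(.5546,.076),(.5546,.076),.05,.014,z,oS=(195,165))
a=cv2.imread('pics/i1.png')[:,390:]
b=cv2.resize(S['image'][230:350,180:290,::-1],None,fx=3,fy=3,interpolation=cv2.INTER_CUBIC)
cv2.imwrite('pics/i1.png',np.hstack([a,b]))
legs([(.5546,.076,.089,176,0,1,.02)])
print([(r['score'],r['at']) for r in env.landmark_of(S,'vial_a')[:5]])
```

```text
20.0 [0.5551 0.0767 0.1517] [-179.9727    0.1067  176.065 ] [-0.8124  0.4387 -0.4815] 0.024469150687285685 24.253895724941685 [ 0.0724  0.3703  1.5564 -0.0008  1.2131 -1.4295]
-> (0.5546, 0.076, 0.089, 176, 0, 1, 0.02)
0, 0, 0.031, 0, 0.0002, 0.0001, 1,
0, 0, 0.032, 0, 0.0002, 0.0001, 1,
0.001, -0.001, 0.031, -0.0001, 0.0002, 0, 1,
0, 0, 0.032, 0, 0.0002, 0.0001, 1,
[(0.78, [0.4949, 0.29, 0.0337]), (0.72, [0.5164, 0.286, 0.0389]), (0.53, [0.5542, 0.0744, 0.1091])]
```

View pics/i1.png

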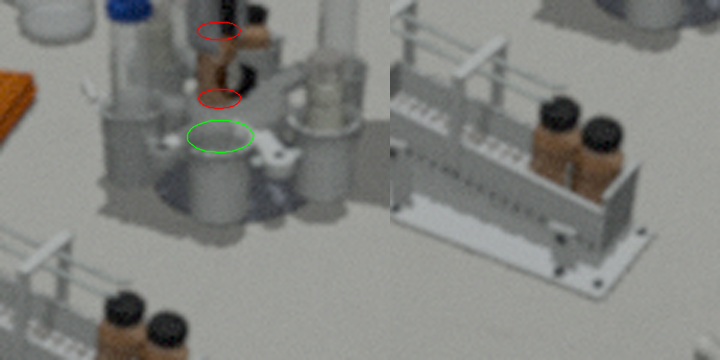

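The two vials now rest at the stop (front cap at (602,133)). The held vial is about 5 px (~2–3 mm) towards +x of the bucket centre, so I'll shift 2 mm and lower.

Request:
servo_tool(commands=[0.004, 0, 0, 0, 0, 0, 1, 0, 0, 0.03, 0, 0, 0, 1, 0, 0, 0.03, 0, 0, 0, 1, 0, 0, 0.03, 0, 0, 0, 1, 0, 0, 0.03, 0, 0, 0, 1, 0, 0, 0, 0, 0, 0, 1, 0, 0, 0, 0, 0, 0, 1])

```text
time: 21.02
tool_pos: [0.5533, 0.0762, 0.0914]
tcp_rot: [-3.141, 0.002, 3.072]
wrist_force: [0.1, 0.4, 0.1]
grip_width: 0.0249
finger_force: 24.3
```

Request:
servo_tool(commands=[0, 0, 0.002, 0, 0, 0, 1, 0, 0, 0.002, 0, 0, 0, 1, 0, 0, 0.002, 0, 0, 0, 1, 0, 0, 0, 0, 0, 0, 1])

```text
time: 21.52
tool_pos: [0.553, 0.0762, 0.088]
tcp_rot: [-3.141, 0.001, 3.072]
wrist_force: [0.5, 0.7, 0.2]
grip_width: 0.0246
finger_force: 24.3
```

Request:
servo_tool(commands=[0, 0, 0.002, 0, 0, 0, 1, 0, 0, 0, 0, 0, 0, 1, 0, 0, 0, 0, 0, 0, 1])

```text
time: 21.9
tool_pos: [0.5531, 0.0762, 0.0872]
tcp_rot: [-3.141, 0.001, 3.072]
wrist_force: [0.9, -0.4, 0.5]
grip_width: 0.0248
finger_force: 24.4
```

Request:
servo_tool(commands=[0, 0, 0.001, 0, 0, 0, 1, 0, 0, 0.001, 0, 0, 0, 1, 0, 0, 0, 0, 0, 0, 1])

```text
time: 22.28
tool_pos: [0.5536, 0.0762, 0.087]
tcp_rot: [-3.141, 0.003, 3.072]
wrist_force: [0.5, -0.1, 6.9]
grip_width: 0.0247
finger_force: 25.1
```

Bottom contact at 0.087, as predicted. Release and rise.

Request:
servo_tool(commands=[0, 0, 0, 0, 0, 0, 0.4, 0, 0, 0, 0, 0, 0, 0.4, 0, 0, 0, 0, 0, 0, 0.4, 0, 0, 0, 0, 0, 0, 0.4, 0, 0, -0.03, 0, 0, 0, 0.4, 0, 0, -0.1, 0, 0, 0, 0.4, 0, 0, -0.12, 0, 0, 0, 0.4, 0, 0, -0.06, 0, 0, 0, 0.4])

```text
time: 23.28
tool_pos: [0.5534, 0.0764, 0.2456]
tcp_rot: [3.141, 0.006, 3.072]
wrist_force: [-0.5, 0.2, -0.1]
grip_width: 0.0564
finger_force: 0.0
```

Request:
servo_tool(commands=[0.1, 0, 0, 0, 0, 0, 0.4, 0.1, 0, 0, 0, 0, 0, 0.4, 0.1, 0, 0, 0, 0, 0, 0.4, 0, 0.1, 0, 0, 0, 0, 0.4, 0, 0.1, 0, 0, 0, 0, 0.4, 0, 0.1, 0, 0, 0, 0, 0.4, 0, 0.1, 0, 0, 0, 0, 0.4, 0, 0, 0, 0, 0, 0, 0.4])

```text
time: 24.28
tool_pos: [0.4167, 0.2885, 0.2413]
tcp_rot: [-3.141, 0.001, 3.075]
wrist_force: [0.3, -1.1, -0.3]
grip_width: 0.0563
finger_force: 0.0
```

Run:
```python
from look import *
st(); T=env.camera('top');S=env.camera('side')
a=cv2.resize(T['image'][130:260,130:330,::-1],None,fx=2,fy=2);b=cv2.resize(S['image'][140:320,190:350,::-1],None,fx=2.4,fy=2.4)
b=b[:, :]; h=max(len(a),len(b)); a=np.pad(a,((0,h-len(a)),(0,0),(0,0)))
cv2.imwrite('pics/j1.png',np.hstack([a,b]))
```

```text
24.275 [0.4167 0.2885 0.2413] [-179.985     0.0624  176.1844] [ 0.3462 -1.1459 -0.2946] 0.05633066849798973 0.0 [ 0.5337  0.176   1.59   -0.0008  1.3748 -0.9703]
```

View pics/j1.png

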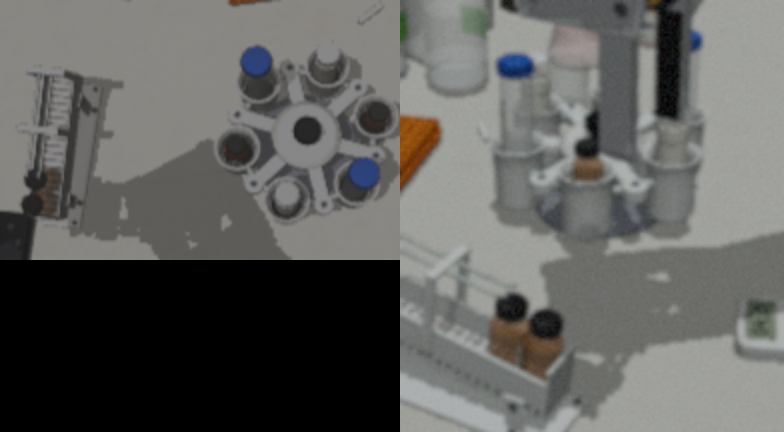

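Top view: all six buckets are filled in matching opposite pairs, with tubes at (257,62)/(364,172), bottles at (328,55)/(287,193) and vials at (375,115)/(237,148). The side view shows both remaining vials upright at the lane stop, (545,325) and (512,308). The gripper is clear of everything, so I'll hand in.

```bash
python3 -c "
from station import env
print(env.sign_off())"
```

```text
the job is handed in; nothing more can be done
None
```

The job is handed in, with no verdict returned: the tube, bottle and front vial each stand at the bottom of the bucket opposite their match, and the other two vials rolled down to the lane stop, finished at about 24 s of the 74 s.

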